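Butt the sensor module up and press the clip cover home

ROBOT

A 6-joint arm with a two-finger parallel gripper is mounted at the origin on a cart in front of the work surface, level with it; the furniture and walls round the work are solid. World frame = base frame: x ahead of the robot, y to its left, z up, the work surface at z = 0. Lengths are in mm, angles in rad, forces in N, time in s.
With the tool pointing down it reaches from about 275 to 825 mm from the base axis. Payload 5.2 kg.
Tool frame: the origin (TCP) lies midway between the tips of the shut fingers; the grasp point (between the pads) lies 19 mm behind it; z points along the fingers, y is the line along which they close (so a half turn about z gives the same grasp; the last joint's range is limited). The gripper opens to 93 mm and grips with 3 to 60 N. Pads are 15 mm wide; open, the fingers measure 128 mm over their backs; the gripper's body (75 mm by 188 mm) begins 65 mm behind the grasp point.
Start: joints at [0.925, 0.259, 1.535, -0, 1.348, -0.203], TCP at [235.639, 496.97, 218.653] pointing down, gripper open.
Joint ranges: [-3.14, 3.14], [-0.91, 2.08], [0.19, 2.58], [-1.22, 4.36], [0.22, 2.71], [-3.12, 3.12]. Speed limits (rad/s): [2.57, 2.57, 3.14, 3.14, 3.14, 3.14].

INTERFACE

Orientations are given as a unit quaternion [x, y, z, w].
In Python, from plant import env gives the robot as it stands.
- The arm moves only by the shell command python3 -m crank 'ROWS' [FORCE]. ROWS is JSON, a list of rows, each a list of 7 numbers: the closure, from 0 (fully open) to 1 (shut), then the shift along the tool's x, y, z as a fraction of full scale, then the turn, a rotation vector about the tool's x, y, z as a fraction of full scale. A call has 1 to 20 rows; each row is the pose to reach, as a shift and turn from the pose commanded when the call began, along the tool's axes at that moment; what a row does not reach only later rows make up. Full scale, the value 1, is 0.5 m for a shift and 90 degrees for a turn. A row lasts 1/8 s, in which the tool goes at most 62.5 mm and 10.7 degrees, less where a joint would pass 70% of its speed; a pose out of reach is approached as far as the arm can. A call with a number of a shift or a turn outside -1 to 1 is refused whole. A call with a gripper value outside its range is refused whole. The fingers move at their own pace and stop on an object; FORCE is the grip in N (left out, the last holds). Time passes only in rows, so rows that repeat a pose let the fingers close. It gives the time, the measured TCP pose, the force, the opening and the grip force at its end, in the units of the state.
- env.sense(): the state, without advancing time (a new reading comes with each control period).
- env.get_image(name): name is "side" or "top"; returns (picture, depth): 480x640x3 uint8, red, green, blue; 480x640 float32, mm along the optical axis (not along the pixel's ray), 0 where there is no reading.
- env.camera_model(name): a dict with "K" (3x3 intrinsics, pixels), "R" (3x3) and "t" (3): a world point X has camera coordinates R X + t. Camera axes: x right, y down, z forward; pixel columns grow to the right and rows downward; lengths in mm; the calibration is good to about 2 mm. A picture is of the moment at which its call begins. camera_model takes no time and is no camera call.
- env.hand_in(): hands the job in; it is judged then, once.
The state is a dict: "time_s": time; "q": joint angles; "qd": joint speeds; "tau": joint torques, N m; "eef_pos": TCP position; "tcp_rot": TCP orientation; "contact_force": force on the tool from outside, world axes, zero at the start; "wrist_torque": the same for the moment, N m; "width": finger opening in mm; "finger_force": force on a finger pad.
Only numpy, scipy, OpenCV 4.12 (cv2) and the standard library are available. Lean on these libraries where they do the work, as an engineer would, in place of code of your own. Each camera call takes 0.05 s, during which the arm holds its last target. There are 200 camera calls.

TASK

On the bench rail, slide the loose module along until it sits flush against its fixed neighbour with no gap. Then take the clip cover by the two ends of its rib, set it squarely over the two halves of the coupling head and press it down until it snaps past the catches, and keep pressing so that both rubber seals stay squeezed: finish with the fingers still on the cover, pressing it down. Leave the other things on the bench where they are.

Things in the scene. Friction and masses are not known exactly. Their poses are not given: they have to be found in the camera images.
- rail: Aluminium bench rail, 70 x 180 x 10 mm, fixed to the worktop, carrying two grey modules. Origin: on the worktop under the middle of the line where the modules meet. Own y axis along the rail, from the fixed module (-y side) to the sliding one (+y); z up. The fixed module's housing is 50 (x) x 50 (y) mm, y = -50 to 0 mm; both housings' tops are 40 mm above the worktop.
- slide_module (a joint): Gap in m between the sliding module and the fixed one, along the rail's +y; 0 = flush (hard stop), at most 0.05. It rubs with about 3 N and stays where it is left.
- module_face (a point): Centre of the sliding module's outer end face (its +y end), 25 mm above the worktop. The housing is 50 x 50 mm and 30 mm high, its top 40 mm above the worktop: it can be pushed on this face or gripped across its 50 mm width.
- head_center (a point): Fixed point over the rail's origin, 68 mm above the worktop: middle of the top of the closed coupling head. Each module carries half of the head at the joint, 30 x 30 mm, rising from 40 to 68 mm above the worktop, its outer sides tapering in by 4.5 mm over the top 8 mm; closed up, the whole head is 30 (x) x 60 (y) mm.
- catch_a: Sprung steel catch, a 6 mm round bar along x on the fixed module's outer head end; its axis lies 54 mm above the worktop. It stands 4 mm out of the head and is pushed in by the cover's lip. (The tracked point is the rail's origin.)
- catch_b: The same catch on the sliding module's outer head end. (The tracked point moves with the module: the rail's origin when the gap is 0.)
- seal_a: Rubber sealing pad, 14 x 12 mm, on top of the fixed module's half of the head, standing 3.5 mm proud (top 71.5 mm above the worktop); springy, about 1.5 N per mm, presses flush with the head. (The tracked point is the rail's origin.)
- seal_b: The same pad on the sliding module's half of the head. (The tracked point moves with the module: the rail's origin when the gap is 0.)
- clip_cover: Loose white clip cover, an inverted tray 39 (x) x 75 (y) mm, top plate 28 mm above its lower edge, about 60 g, lying upright on the worktop. Origin: centre of its underside (lower edge); own y axis along its length, z up. On top, a grip rib 16 mm thick (x), 40 mm long (y), 28 to 58 mm above the lower edge; held by its two ends (40 mm) it cannot rock. Either way round fits.
- cover_mouth (a point): Centre of the cover's mouth, at its lower edge (same point as its origin). Inside 34 x 69 mm, 25 mm deep, with an inward lip at each short end (63 mm between the lips). On the head the lips meet the catches with this point about 55 mm above the worktop; resistance rises to 10 to 20 N, drops suddenly near 51 mm, the top plate meets the seals at 46.5 mm, the head stops it at 43 mm.
- cap_white: Bystander: round white cap, 70 mm wide, 20 mm high; origin at the centre of its underside.
- tape_roll: Bystander: roll of paper tape, 63 mm wide, 18 mm high; origin at the centre of its underside.
- timer: Bystander: white timer standing upright, 20 x 62 x 62 mm; origin at the centre of its underside.
Things that resemble listed ones, but are neither listed nor needed, are in the scene too. Leave any purple, red or yellow look-alike of the clip_cover alone.

How it is judged (in metres and radians):
On the way, in this order (a step that is already met when the one before it is completed fails the run):
1. the sliding module is flush against the fixed one, the cover not yet on (value of joint slide_module below 0.002 m and distance between clip_cover and rail above 0.06 m), for 0.2 s.
2. the cover has snapped past the catches, over the closed head (value of joint slide_module below 0.002 m and z of clip_cover in the frame of rail below 0.0478 m and horizontal distance between clip_cover and head_center below 0.005 m and angle between the y axis of clip_cover and the y axis of rail, either way round below 0.1 rad and angle between clip_cover's own z axis and vertical below 0.08 rad), for 0.1 s.
At the end, for the whole second after the job is handed in: Gap under 2 mm; cover past the catches: lower edge under 47.8 mm above the worktop, centre within 5 mm of the head's, in line with the rail within 0.1 rad, tilted under 0.08 rad; still pressed: over 1 N on each seal, over 2 N between fingers and cover, through the last second (all of step 2 and contact force between clip_cover and seal_a above 1 N and contact force between clip_cover and seal_b above 1 N and contact force between the fingers and clip_cover above 2 N); the arm keeps its last pose, push and grip.
It fails at once if cap white is shifted by more than 3 cm (distance of cap_white from where it was at the start of the episode above 0.03 m).
It fails at once if tape roll is shifted by more than 3 cm (distance of tape_roll from where it was at the start of the episode above 0.03 m).
It fails at once if timer is shifted by more than 3 cm (distance of timer from where it was at the start of the episode above 0.03 m).
It also fails if it takes over 64 s, if anything falls off the work surface, if the arm or the gripper's body presses on something with over 40 N, if the wrist force passes 120 N, or if a joint passes its speed limit or range.

## Working session

There is one attempt and no reset: what is moved stays moved. The work goes in short steps, Python scripts to look and compute and a shell command to move; the robot and the scene stay as the last step left them, time stands still between calls to the robot, and variables do not carry over. Pictures are saved under pics/ and viewed, at most 10 in all, crops included, and the job is handed in when it is done.

```bash
ls; mkdir -p pics; python3 - <<'E'
from plant import env
import cv2,numpy as np
for n in("top","side"):
    im,d=env.get_image(n); cv2.imwrite(f"pics/{n}0.png",im[:,:,::-1]); np.savez(f"pics/{n}0.npz",im=im,d=d)
    m=env.camera_model(n); print(n,np.round(m["K"],1).tolist(),np.round(m["R"],3).tolist(),np.round(m["t"]).tolist(),(-m["R"].T@m["t"]).round())
s=env.sense(); print({k:np.round(v,3).tolist() for k,v in s.items()})
E
```

```text
pics
top [[481.2, 0.0, 328.4], [0.0, 481.2, 234.7], [0.0, 0.0, 1.0]] [[-0.016, -1.0, 0.01], [-0.993, 0.014, -0.113], [0.113, -0.011, -0.994]] [-101.0, 500.0, 1051.0] [ 377.  -96. 1102.]
side [[541.6, 0.0, 319.3], [0.0, 541.6, 239.5], [0.0, 0.0, 1.0]] [[0.891, -0.454, -0.013], [-0.215, -0.395, -0.893], [0.401, 0.798, -0.449]] [-500.0, 141.0, 1267.0] [  -32. -1184.   689.]
{'time_s': 0.1, 'q': [0.925, 0.259, 1.536, -0.0, 1.348, -0.203], 'qd': [-0.001, -0.003, -0.004, 0.001, 0.002, -0.0], 'tau': [0.002, -43.821, -28.464, 0.072, 0.036, -0.0], 'eef_pos': [235.335, 496.576, 217.933], 'tcp_rot': [0.22, 0.976, -0.001, -0.0], 'contact_force': [0.749, 0.09, -0.188], 'wrist_torque': [-0.033, 0.036, -0.013], 'finger_force': 0.0, 'width': 92.787}
```

View pics/top0.png

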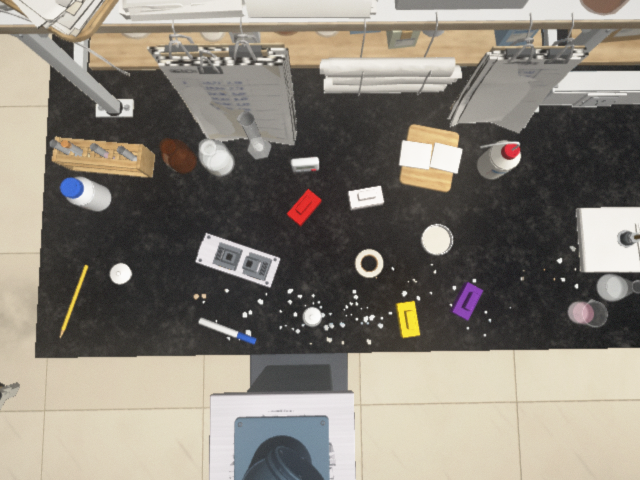

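View pics/side0.png

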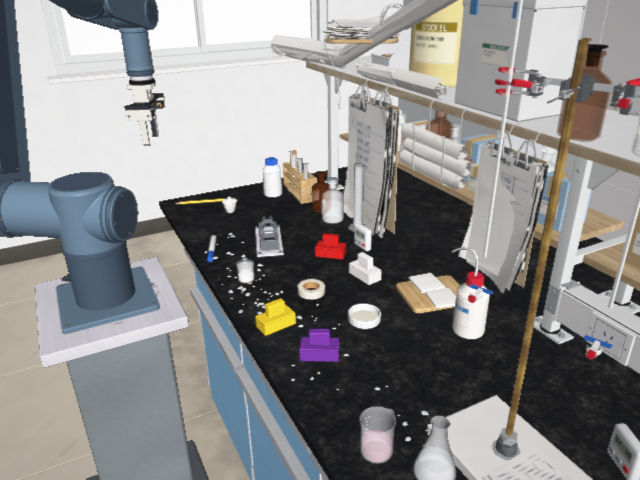

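Candidates for the cover: white ribbed tray at top (366,197)/side (365,268). Look-alikes are red (304,207), yellow (408,319) and purple (467,301); other white things are the timer (305,164), the cap (437,240) and the paper squares on the board (430,157). By the description I pick the white ribbed one at (366,197). The rail is at top (238,260)/side (268,237). One close crop to check.

```bash
python3 - <<'E'
import cv2,numpy as np
t=cv2.imread("pics/top0.png");s=cv2.imread("pics/side0.png")
f=lambda im,x,y,w,h:cv2.resize(im[y:y+h,x:x+w],(400,300),interpolation=cv2.INTER_CUBIC)
cv2.imwrite("pics/crop1.png",np.vstack([np.hstack([f(t,190,220,100,75),f(t,336,177,60,45)]),np.hstack([f(s,236,207,72,54),f(s,335,245,64,48)])]))
E
```

```text
(no output)
```

View pics/crop1.png

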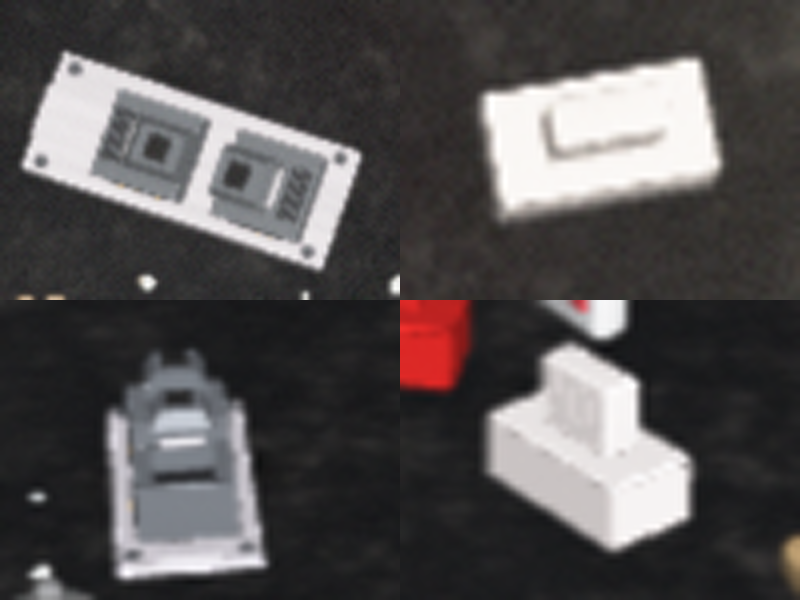

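The crop confirms the white ribbed tray with its long axis about 6° off the image horizontal. On the rail, the left module (top px ~227,256) has bare rail beyond it, so it is the sliding one. The right module (~256,266) is the fixed one, and there is a small gap at ~(243,261).

```bash
cat > h.py <<'E'
import numpy as np,cv2
from plant import env
C={n:env.camera_model(n) for n in("top","side")}
def ray(n,px,z):
    c=C[n];px=np.atleast_2d(np.asarray(px,float))
    d=np.c_[px,np.ones(len(px))]@np.linalg.inv(c["K"]).T@c["R"]; o=-c["R"].T@c["t"]
    return o+d*((z-o[2])/d[:,2])[:,None]
def proj(n,X):
    c=C[n];p=(np.atleast_2d(X)@c["R"].T+c["t"])@c["K"].T;return p[:,:2]/p[:,2:]
def cloud(n,d):
    c=C[n];v,u=np.mgrid[:480,:640]
    p=np.stack([u,v,np.ones_like(u)],-1)@np.linalg.inv(c["K"]).T*d[...,None]
    return (p-c["t"])@c["R"]
def rect(P):
    (c,s,a)=cv2.minAreaRect(P.astype(np.float32)[:,:2]);b=cv2.boxPoints((c,s,a))
    e=[b[1]-b[0],b[2]-b[1]];L=max(e,key=np.linalg.norm);ang=np.arctan2(L[1],L[0])
    ang=(ang+np.pi)%np.pi
    return np.round(c,1),np.round(sorted(s),1),round(float(ang),4)
E
python3 - <<'E'
from h import *
A=np.load("pics/top0.npz");im,d=A["im"],A["d"];P=cloud("top",d);B=np.load("pics/side0.npz");Q=cloud("side",B["d"])
v,u=np.mgrid[:480,:640]
g=im.astype(int).mean(2)
print("table z",np.median(P[225:235,330:350,2]))
# rail
roi=(u>190)&(u<290)&(v>225)&(v<295)
m=(g>60)&roi; n,l,st,_=cv2.connectedComponentsWithStats(m.astype(np.uint8)); k=1+np.argmax(st[1:,4]); m=l==k
print("rail",st[k],rect(ray("top",np.c_[u[m],v[m]],10)))
# cover
roi=(u>340)&(u<390)&(v>180)&(v<215)
c=(g>120)&roi;print("cover mask",c.sum(),rect(ray("top",np.c_[u[c],v[c]],28)), rect(P[c]),"z",np.percentile(P[c][:,2],[5,50,90,98]))
rib=c&(P[...,2]>45);print("rib",rib.sum(),rect(ray("top",np.c_[u[rib],v[rib]],58)))
top=c&(P[...,2]>20)&(P[...,2]<36);print("plate",rect(P[top]))
R=(Q[...,2]>45)&(Q[...,2]<70)&(np.hypot(Q[...,0]-P[rib][:,0].mean(),Q[...,1]-P[rib][:,1].mean())<45)
print("rib side",rect(Q[R]),Q[R][:,2].max())
# modules by height in rail frame
(cc,ss,a)=rect(ray("top",np.c_[u[m],v[m]],10)); ya=np.array([np.cos(a),np.sin(a)]); 
if ya[1]<0: ya=-ya
xa=np.array([ya[1],-ya[0]])
for nm,W,mm in(("top",P,m),("side",Q,(np.hypot(Q[...,0]-cc[0],Q[...,1]-cc[1])<110))):
  for lo,hi in((34,46),(62,76)):
    s=mm&(W[...,2]>lo)&(W[...,2]<hi);D=W[s][:,:2]-cc;Y=D@ya;X=D@xa
    print(nm,lo,s.sum(),"x",np.percentile(X,[2,50,98]).round(1),"z",np.median(W[s][:,2]).round(1),"y hist",np.histogram(Y,np.arange(-95,100,5))[0])
for nm in("ends",):
  for p in(ray("top",[[437,240],[369,263],[305,164]],15)):print(p.round())
E
```

```text
table z 1.3095353188080996Traceback (most recent call last):
  File "<stdin>", line 9, in <module>
  File "h.py", line 15, in rect
    (c,s,a)=cv2.minAreaRect(P.astype(np.float32)[:,:2]);b=cv2.boxPoints((c,s,a))
            ~~~~~~~~~~~~~~~^^^^^^^^^^^^^^^^^^^^^^^^^^^^
cv2.error: OpenCV(4.12.0) /io/opencv/modules/imgproc/src/convhull.cpp:143: error: (-215:Assertion failed) total >= 0 && (depth == CV_32F || depth == CV_32S) in function 'convexHull'
```

```bash
sed -i 's/P.astype(np.float32)\[:,:2\]/np.ascontiguousarray(P[:,:2],np.float32)/' h.py
cat > m1.py <<'E'
from h import *
A=np.load("pics/top0.npz");im,d=A["im"],A["d"];P=cloud("top",d);B=np.load("pics/side0.npz");Q=cloud("side",B["d"])
v,u=np.mgrid[:480,:640]
g=im.astype(int).mean(2)
roi=(u>190)&(u<290)&(v>225)&(v<295)
m=(g>60)&roi; n,l,st,_=cv2.connectedComponentsWithStats(m.astype(np.uint8)); k=1+np.argmax(st[1:,4]); m=l==k
print("rail",st[k],rect(ray("top",np.c_[u[m],v[m]],10)))
roi=(u>340)&(u<390)&(v>180)&(v<215)
c=(g>120)&roi;print("cover mask",c.sum(),rect(ray("top",np.c_[u[c],v[c]],28)), rect(P[c]),"z",np.percentile(P[c][:,2],[5,50,90,98]))
rib=c&(P[...,2]>45);print("rib",rib.sum(),rect(ray("top",np.c_[u[rib],v[rib]],58)))
top=c&(P[...,2]>20)&(P[...,2]<36);print("plate",rect(P[top]))
R=(Q[...,2]>45)&(Q[...,2]<70)&(np.hypot(Q[...,0]-P[rib][:,0].mean(),Q[...,1]-P[rib][:,1].mean())<45)
print("rib side",rect(Q[R]),Q[R][:,2].max())
(cc,ss,a)=rect(ray("top",np.c_[u[m],v[m]],10)); ya=np.array([np.cos(a),np.sin(a)]); 
if ya[1]<0: ya=-ya
xa=np.array([ya[1],-ya[0]])
for nm,W,mm in(("top",P,m),("side",Q,(np.hypot(Q[...,0]-cc[0],Q[...,1]-cc[1])<110))):
  for lo,hi in((34,46),(62,76)):
    s=mm&(W[...,2]>lo)&(W[...,2]<hi);D=W[s][:,:2]-cc;Y=D@ya;X=D@xa
    print(nm,lo,s.sum(),"x",np.percentile(X,[2,50,98]).round(1),"z",np.median(W[s][:,2]).round(1),"y hist",np.histogram(Y,np.arange(-95,100,5))[0])
for p in(ray("top",[[437,240],[369,263],[305,164]],15)):print(p.round())
E
python3 m1.py
```

```text
rail [ 195  232   86   56 2700] (array([446.9,  99.1]), array([ 84.8, 188.2]), 1.1698)
cover mask 644 (array([ 583.1, -193.9]), array([43.5, 77.5]), 1.7309) (array([ 510.4, -141.2]), array([ 79.9, 271.2]), 2.5282) z [ 9.46399952 29.79752768 59.16406831 61.45418017]
rib 149 (array([ 584.1, -193.8]), array([19.4, 40.7]), 1.6835)
plate (array([ 585., -194.]), array([39.5, 75.2]), 1.7314)
rib side (array([ 585.5, -195.1]), array([23.2, 45.7]), 1.6029) 61.70413982219701
top 34 613 x [-24.3   1.5  27.7] z 41.6 y hist [ 0  0  0  4 52 53 48 45 22 21 20 20 20 16  2  0  0  8 27 21 20 21 19 21
 21 38 50 42  2  0  0  0  0  0  0  0  0  0]
top 62 343 x [-13.2   2.   16.5] z 68.9 y hist [ 0  0  0  0  0  0  0  3 31 32 32 20 24 32  2  0  0  6 31 31 23 25 35 16
  0  0  0  0  0  0  0  0  0  0  0  0  0  0]
side 34 216 x [-20.4   5.9  31.6] z 41.0 y hist [ 0  0  3 20 30 18 15 21 19  8  3  7  5  4  0  0  0  6 12  6  5  7  3  4
  4  7  4  5  0  0  0  0  0  0  0  0  0  0]
side 62 136 x [-8.7  6.3 20.1] z 67.9 y hist [ 0  0  0  0  0  0  0  5 19 12 13 12  4  7  0  0  1 14 17  9  7  8  5  3
  0  0  0  0  0  0  0  0  0  0  0  0  0  0]
[ 484. -355.   15.]
[ 435. -199.   15.]
[665. -57.  15.]
```

```bash
cat > m2.py <<'E'
from h import *
import sys
def rail(nt,imgs):
  for nm,(im,d) in imgs.items():
    W=cloud(nm,d);v,u=np.mgrid[:480,:640];g=im.min(2).astype(int)
    near=np.hypot(W[...,0]-447,W[...,1]-99)<110
    m=(near&(W[...,2]>5)&(W[...,2]<17)&(g>130)).astype(np.uint8)
    n,l,st,_=cv2.connectedComponentsWithStats(m,connectivity=8);k=1+np.argmax(st[1:,4]);m=l==k
    r=rect(ray(nm,np.c_[u[m],v[m]],10));print(nm,"rail plane",m.sum(),r)
    a=r[2];ya=np.array([np.cos(a),np.sin(a)]);xa=np.array([ya[1],-ya[0]])
    s=near&(W[...,2]>62)&(W[...,2]<76);p=ray(nm,np.c_[u[s],v[s]],68)[:,:2];D=p-r[0];X=D@xa;Y=D@ya
    print("  head x",np.percentile(X,[1,50,99]).round(1),"y",np.sort(Y)[[0,3,-4,-1]].round(1),"gap ys",Y[(Y<-10)].max().round(1),"ctr line world",(r[0]+np.median(X)*xa).round(1))
    for lo,hi in((34,46),):
      s=near&(W[...,2]>lo)&(W[...,2]<hi);p=ray(nm,np.c_[u[s],v[s]],40)[:,:2];D=p-r[0];X=D@xa;Y=D@ya
      print("  mod x",np.percentile(X,[1,50,99]).round(1),"y",np.sort(Y)[[0,3,-4,-1]].round(1),"hist -40..0 by2",np.histogram(Y,np.arange(-40,2,2))[0])
if __name__=="__main__":
  rail("",{n:(lambda A:(A["im"],A["d"]))(np.load(f"pics/{n}0.npz")) for n in("top","side")})
E
python3 m2.py
```

```text
top rail plane 1203 (array([447. ,  99.2]), array([ 70.7, 181.3]), 1.2307)
  head x [-13.6   0.5  15.1] y [-58.7 -55.7  22.2  22.8] gap ys -25.0 ctr line world [447.5  99. ]
  mod x [-24.1   0.2  25.5] y [-75.9 -75.3  44.4  44.7] hist -40..0 by2 [ 8  8  7  7  7  9  9  2  0  0  0  0  0  0  0  0  0 18  8  9]
side rail plane 268 (array([446.9,  86.8]), array([ 68.8, 181.1]), 1.2305)
  head x [-14.    0.1  13.6] y [-56.1 -52.1  33.7  35.1] gap ys -11.1 ctr line world [447.   86.8]
  mod x [-24.2  -1.7  24.8] y [-76.5 -74.   52.3  58.3] hist -40..0 by2 [9 4 5 7 3 2 7 0 0 6 0 0 5 1 0 0 0 0 0 5]
```

```bash
cat > go.py <<'E'
# usage: go.py x y z yaw : row (shift, turn) from sensed pose to a tool-down pose with tool y at yaw
from h import *
import sys
from scipy.spatial.transform import Rotation as R
s=env.sense();x,y,z,yw=map(float,sys.argv[1:5])
R0=R.from_quat(s["tcp_rot"]);c=0.5*0
best=None
for k in(0,np.pi):
    a=yw+k;Y=np.array([np.cos(a),np.sin(a),0]);Z=np.array([0,0,-1.]);T=R.from_matrix(np.c_[np.cross(Y,Z),Y,Z])
    w=(R0.inv()*T).as_rotvec()
    if best is None or np.linalg.norm(w)<np.linalg.norm(best):best=w
d=R0.inv().apply(np.array([x,y,z])-s["eef_pos"])
print("row",np.r_[d/500,best/(np.pi/2)].round(4),"now",np.round(s["eef_pos"],1),"q6",round(float(s["q"][5]),2),"F",np.round(s["contact_force"],1))
E
python3 go.py 455.8 122.6 110 -0.340
```

```text
row [-7.189e-01 -4.866e-01  2.164e-01 -9.000e-04  6.000e-04  9.346e-01] now [235.3 496.6 217.9] q6 -0.2 F [ 0.7  0.1 -0.2]
```

```bash
python3 -m crank '[[0,-0.719,-0.4866,0.216,-0.0009,0.0006,0.9346],[0,-0.719,-0.4866,0.216,-0.0009,0.0006,0.9346],[0,-0.719,-0.4866,0.216,-0.0009,0.0006,0.9346],[0,-0.719,-0.4866,0.216,-0.0009,0.0006,0.9346],[0,-0.719,-0.4866,0.216,-0.0009,0.0006,0.9346],[0,-0.719,-0.4866,0.216,-0.0009,0.0006,0.9346],[0,-0.719,-0.4866,0.216,-0.0009,0.0006,0.9346],[0,-0.719,-0.4866,0.216,-0.0009,0.0006,0.9346],[0,-0.719,-0.4866,0.216,-0.0009,0.0006,0.9346],[0,-0.719,-0.4866,0.216,-0.0009,0.0006,0.9346],[0,-0.719,-0.4866,0.216,-0.0009,0.0006,0.9346],[0,-0.719,-0.4866,0.216,-0.0009,0.0006,0.9346]]' 10; python3 go.py 455.8 122.6 17 -0.340
```

```text
time_s: 1.6
eef_pos: [456.0, 123.9, 110.9]
tcp_rot: [0.816, 0.578, 0.001, -0.0]
contact_force: [-0.1, -0.3, 0.0]
width: 93.1
finger_force: 0.0
row [-0.0029  0.0004  0.1878  0.0005 -0.0011  0.0015] now [456.  123.9 110.9] q6 0.36 F [-0.1 -0.3  0. ]
```

```bash
python3 -m crank '[[0,-0.003,0,0.09,0,0,0],[0,-0.003,0,0.188,0,0,0],[0,-0.003,0,0.188,0,0,0],[0.3,-0.003,0,0.188,0,0,0],[1,-0.003,0,0.188,0,0,0],[1,-0.003,0,0.188,0,0,0],[1,-0.003,0,0.188,0,0,0],[1,-0.003,0,0.188,0,0,0],[1,-0.003,0,0.188,0,0,0],[1,-0.003,0,0.188,0,0,0]]' 10; python3 go.py 448.8 102.8 17 -0.340
```

```text
time_s: 2.85
eef_pos: [456.4, 121.7, 17.1]
tcp_rot: [0.817, 0.577, 0.001, 0.0]
contact_force: [0.4, -1.0, 5.9]
width: 49.8
finger_force: 10.0
row [-0.0407 -0.0018  0.0001  0.001  -0.0012 -0.0001] now [456.4 121.7  17.1] q6 0.36 F [ 0.4 -1.   5.9]
```

```bash
python3 -m crank '[[1,-0.008,0,0,0,0,0],[1,-0.016,0,0,0,0,0],[1,-0.024,0,0,0,0,0],[1,-0.030,0,0,0,0,0],[1,-0.035,0,0,0,0,0],[1,-0.039,0,0,0,0,0],[1,-0.042,0,0,0,0,0],[1,-0.042,0,0,0,0,0]]' 20; python3 go.py 448.8 102.8 17 -0.340
```

```text
time_s: 3.85
eef_pos: [449.9, 103.1, 17.1]
tcp_rot: [0.817, 0.577, 0.002, -0.0]
contact_force: [1.8, 6.1, 4.5]
width: 49.8
finger_force: 20.0
row [-0.0014 -0.0019  0.0003  0.0013 -0.0027 -0.0006] now [449.9 103.1  17.1] q6 0.32 F [1.8 6.1 4.5]
```

```bash
python3 -m crank '[[1,-0.002,0,0,0,0,0],[1,-0.004,0,0,0,0,0],[1,-0.006,0,0,0,0,0],[1,-0.006,0,0,0,0,0]]' 30; python3 go.py 448.8 102.8 17 -0.340
```

```text
time_s: 4.35
eef_pos: [449.9, 102.9, 17.2]
tcp_rot: [0.817, 0.576, 0.004, -0.001]
contact_force: [6.0, 21.8, 0.6]
width: 49.7
finger_force: 30.0
row [-0.0009 -0.0019  0.0003  0.0017 -0.0056 -0.0014] now [449.9 102.9  17.2] q6 0.31 F [ 6.  21.8  0.6]
```

```bash
python3 -m crank '[[1,0.004,0,0,0,0,0],[0.5,0.005,0,0,0,0,0],[0,0.005,0,0,0,0,0],[0,0.005,0,0,0,0,0],[0,0.005,0,0,0,0,0],[0,0.005,0,-0.1,0,0,0],[0,0.005,0,-0.2,0,0,0],[0,0.005,0,-0.3,0,0,0],[0,0.005,0,-0.3,0,0,0]]' 30; python3 go.py 584.5 -194 120 1.7309;python3 - <<'E'
from h import *
import m2
I={}
for n in("top","side"):
    im,d=env.get_image(n);np.savez(f"pics/{n}1.npz",im=im,d=d);I[n]=(im,d);cv2.imwrite(f"pics/{n}1.png",im[:,:,::-1])
E
```

```text
time_s: 5.48
eef_pos: [451.2, 101.1, 170.4]
tcp_rot: [0.817, 0.577, 0.004, 0.002]
contact_force: [1.8, -0.8, -0.9]
width: 92.5
finger_force: 0.0
row [-0.4679  0.4475  0.1026  0.0034 -0.0051  0.6815] now [451.2 101.1 170.4] q6 0.32 F [ 1.8 -0.8 -0.9]
```

```bash
python3 -m crank '[[0,-0.468,0.4475,0.1026,0.0034,-0.0051,0.6815],[0,-0.468,0.4475,0.1026,0.0034,-0.0051,0.6815],[0,-0.468,0.4475,0.1026,0.0034,-0.0051,0.6815],[0,-0.468,0.4475,0.1026,0.0034,-0.0051,0.6815],[0,-0.468,0.4475,0.1026,0.0034,-0.0051,0.6815],[0,-0.468,0.4475,0.1026,0.0034,-0.0051,0.6815],[0,-0.468,0.4475,0.1026,0.0034,-0.0051,0.6815],[0,-0.468,0.4475,0.1026,0.0034,-0.0051,0.6815],[0,-0.468,0.4475,0.1026,0.0034,-0.0051,0.6815]]'; python3 go.py 584.5 -194 32 1.7309;python3 - <<'E'
from h import *
import m2
I={}
for n in("top","side"):
    im,d=env.get_image(n);np.savez(f"pics/{n}1.npz",im=im,d=d);I[n]=(im,d);cv2.imwrite(f"pics/{n}1.png",im[:,:,::-1])
m2.rail("",I)
E
```

```text
time_s: 6.7
eef_pos: [581.0, -192.4, 115.0]
tcp_rot: [0.997, 0.081, -0.004, -0.001]
contact_force: [-0.6, -0.3, 0.4]
width: 92.9
finger_force: 0.0
row [ 0.0078  0.0046  0.1659 -0.0013  0.0054  0.0019] now [ 581.  -192.4  115. ] q6 0.91 F [-0.6 -0.3  0.4]
top rail plane 961 (array([453.3, 116.9]), array([ 70.6, 143. ]), 1.2346)
  head x [-13.3   1.5  15. ] y [-72.4 -69.8 -15.8 -15.4] gap ys -15.4 ctr line world [454.8 116.4]
  mod x [-24.    6.5  25.2] y [-71.6 -69.5   6.    6.3] hist -40..0 by2 [ 9  6  8  8  8  8  9  9  6  8  7  7  8  9  8  9 11 22 20 20]
side rail plane 261 (array([446.9,  87. ]), array([ 68.9, 180.7]), 1.2305)
  head x [-14.   -0.4  14.2] y [-58.  -55.9  13.7  15. ] gap ys -10.9 ctr line world [446.5  87.1]
  mod x [-24.3  -1.6  24.6] y [-76.2 -74.1  37.7  38.2] hist -40..0 by2 [8 5 3 9 3 3 7 0 0 6 0 0 6 0 0 4 2 0 3 5]
```

View pics/top1.png

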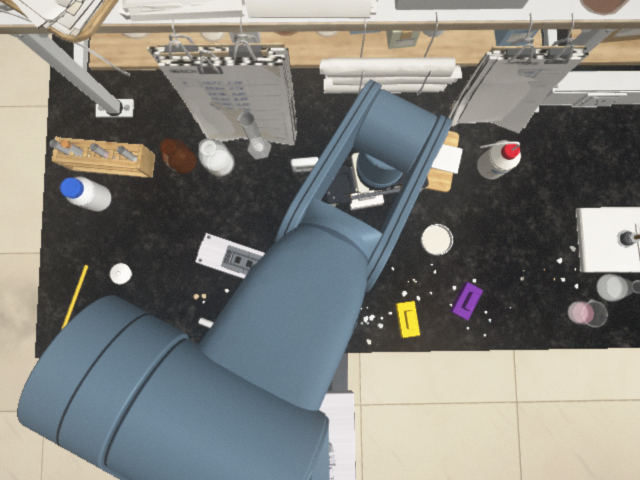

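View pics/side1.png

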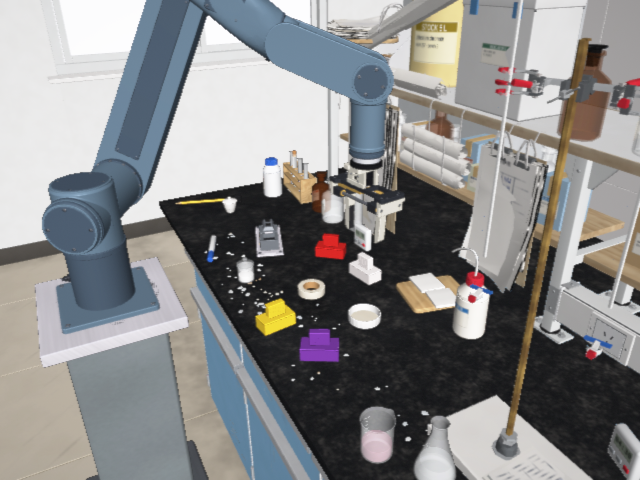

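Top view: module pair at (240,260) is closed up and the gripper covers the cover at (366,190). Side view: module closed at (268,237), cover untouched at (365,268) with the gripper above it at (370,220). Descending.

```bash
python3 -m crank '[[0,0.0088,0.0046,0.05,-0.0013,0.0054,0.002],[0,0.0088,0.0046,0.1,-0.0013,0.0054,0.002],[0,0.0088,0.0046,0.13,-0.0013,0.0054,0.002],[0,0.0088,0.0046,0.15,-0.0013,0.0054,0.002],[0,0.0088,0.0046,0.15,-0.0013,0.0054,0.002]]'; python3 go.py 585 -194.4 31 1.7309
```

```text
time_s: 7.42
eef_pos: [585.3, -195.1, 39.7]
tcp_rot: [0.997, 0.079, -0.0, -0.0]
contact_force: [0.1, 0.3, -0.1]
width: 93.0
finger_force: 0.0
row [-0.0004 -0.0015  0.0174 -0.      0.0002 -0.0017] now [ 585.3 -195.1   39.7] q6 0.91 F [ 0.1  0.3 -0.1]
```

```bash
python3 -m crank '[[0,0,-0.001,0.017,0,0,-0.0017],[0,0,-0.001,0.017,0,0,-0.0017],[0.4,0,-0.001,0.017,0,0,-0.0017],[1,0,-0.001,0.017,0,0,-0.0017],[1,0,-0.001,0.017,0,0,-0.0017],[1,0,-0.001,0.017,0,0,-0.0017],[1,0,-0.001,0.017,0,0,-0.0017],[1,0,-0.001,0.017,0,0,-0.0017],[1,0,-0.001,0.017,0,0,-0.0017]]' 45; python3 go.py 585 -194.4 150 1.7309
```

```text
time_s: 8.55
eef_pos: [585.5, -194.9, 31.5]
tcp_rot: [0.997, 0.08, 0.0, 0.0]
contact_force: [0.2, 0.6, -0.6]
width: 39.6
finger_force: 45.0
row [-6.000e-04 -1.000e-03 -2.369e-01  3.000e-04 -2.000e-04 -2.000e-04] now [ 585.5 -194.9   31.5] q6 0.91 F [ 0.2  0.6 -0.6]
```

```bash
python3 -m crank '[[1,0,0,-0.12,0,0,0],[1,0,0,-0.24,0,0,0],[1,0,0,-0.26,0,0,0],[1,0,0,-0.26,0,0,0]]'; python3 go.py 439.9 75.2 135 1.2306
```

```text
time_s: 9.05
eef_pos: [585.5, -194.8, 161.9]
tcp_rot: [0.997, 0.08, 0.001, 0.001]
contact_force: [-0.4, -0.6, -1.2]
width: 39.6
finger_force: 45.0
row [-2.015e-01 -5.796e-01  5.290e-02  5.000e-04 -9.000e-04  3.184e-01] now [ 585.5 -194.8  161.9] q6 0.91 F [-0.4 -0.6 -1.2]
```

```bash
python3 -m crank '[[1,-0.04,-0.11,0,0,0,0.06],[1,-0.08,-0.22,0,0,0,0.12],[1,-0.12,-0.33,0,0,0,0.18],[1,-0.15,-0.42,0,0,0,0.24],[1,-0.18,-0.51,0.02,0,0,0.29],[1,-0.195,-0.56,0.04,0.0005,-0.001,0.3184],[1,-0.2015,-0.5796,0.053,0.0005,-0.001,0.3184],[1,-0.2015,-0.5796,0.053,0.0005,-0.001,0.3184],[1,-0.2015,-0.5796,0.053,0.0005,-0.001,0.3184]]'; python3 go.py 439.9 75.2 110 1.2306
python3 - <<'E'
from h import *
n="side";im,d=env.get_image(n);np.savez("pics/side2.npz",im=im,d=d);t,_=env.get_image("top")
a=cv2.resize(im[150:270,220:320,::-1],(500,600),interpolation=cv2.INTER_CUBIC);b=cv2.resize(t[220:300,190:290,::-1],(300,240))
cv2.imwrite("pics/s2.png",np.hstack([a,np.vstack([b,np.zeros((360,300,3),np.uint8)])]))
E
```

```text
time_s: 10.18
eef_pos: [440.5, 74.4, 134.7]
tcp_rot: [0.986, -0.169, -0.001, -0.0]
contact_force: [0.7, -0.5, -0.7]
width: 40.1
finger_force: 45.0
row [-0.0016 -0.0011  0.0494  0.0001  0.0007 -0.0003] now [440.5  74.4 134.7] q6 1.83 F [ 0.7 -0.5 -0.7]
```

View pics/s2.png

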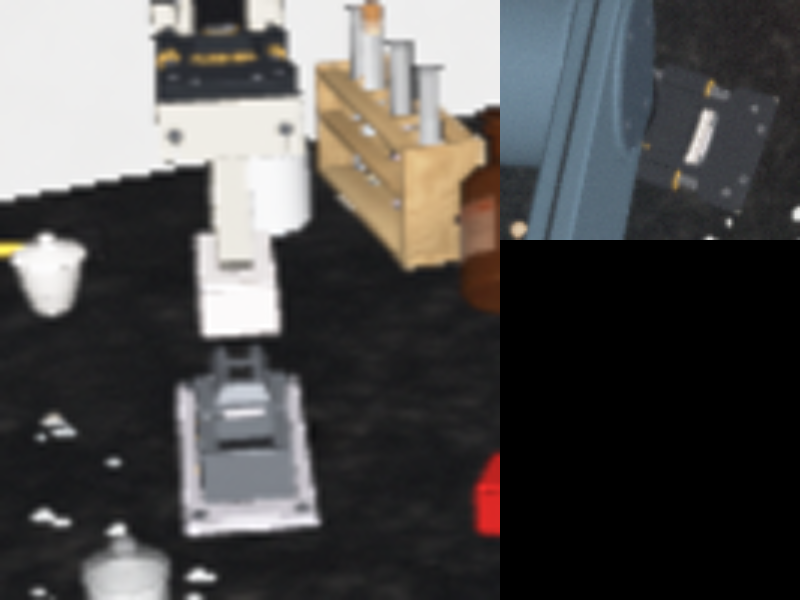

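The side crop shows the cover held level at about (240,290) in the crop, straight above the closed head at (240,400). I'll measure the offset between them in the same view.

```bash
cat > m3.py <<'E'
from h import *
import sys
def off(d,im,zc):
    W=cloud("side",d);a=1.2306;ya=np.array([np.cos(a),np.sin(a)]);xa=np.array([ya[1],-ya[0]])
    D=W[...,:2]-np.array([439.1,75.5]);X=D@xa;Y=D@ya;Z=W[...,2]
    near=(abs(X)<45)&(Y>-60)&(Y<60);g=im.min(2)
    def st(n,m,ax=X):
        print(n,m.sum(),"x 3/50/97 %",np.percentile(X[m],[3,50,97]).round(1),"y",np.percentile(Y[m],[3,50,97]).round(1),"z",np.percentile(Z[m],[3,97]).round(1))
    st("cover front face",near&(Z>zc+3)&(Z<zc+24)&(g>120)&(Y<-10))
    st("cover plate",near&(abs(Z-zc-28)<4)&(g>150))
    st("fixed housing front",near&(Z>15)&(Z<36)&(Y<-42))
    st("housing top",near&(abs(Z-40.5)<3))
    st("head front",near&(Z>44)&(Z<66)&(Y<-20)&(Y>-40))
    st("head top",near&(abs(Z-68)<4)&(Y<32))
    # pixel-edge x (rays on plane) of cover front lower edge
if __name__=="__main__":
    A=np.load(sys.argv[1]);off(A["d"],A["im"],float(sys.argv[2]))
E
python3 m3.py pics/side2.npz 103
```

```text
cover front face 111 x 3/50/97 % [-12.9   5.3  23.9] y [-40.8 -36.4 -31.5] z [106.9 125.8]
cover plate 124 x 3/50/97 % [-13.6   3.8  22.7] y [-40.6 -22.8  31.9] z [127.4 134.6]
fixed housing front 134 x 3/50/97 % [-19.5   3.1  26.6] y [-54.8 -49.6 -45. ] z [16.  35.4]
housing top 171 x 3/50/97 % [-20.2   3.3  27.7] y [-51.5 -29.1  46.2] z [38.2 43.1]
head front 92 x 3/50/97 % [-10.6   3.   18.4] y [-35.2 -29.3 -22.8] z [45.3 64.8]
head top 85 x 3/50/97 % [-9.3  3.4 16.2] y [-29.9  -9.2  21.5] z [64.4 71.4]
```

```bash
python3 -m crank '[[1,-0.0022,0.001,0.02,0,0,0],[1,-0.0022,0.001,0.04,0,0,0],[1,-0.0022,0.001,0.060,0,0,0],[1,-0.0022,0.001,0.062,0,0,0],[1,-0.0022,0.001,0.062,0,0,0]]'; python3 go.py 439.4 74.4 90 1.2306
```

```text
time_s: 10.9
eef_pos: [438.6, 75.2, 103.7]
tcp_rot: [0.986, -0.169, -0.001, -0.0]
contact_force: [0.5, -0.1, -0.5]
width: 39.9
finger_force: 45.0
row [ 0.0021  0.0009  0.0274 -0.      0.0009 -0.    ] now [438.6  75.2 103.7] q6 1.83 F [ 0.5 -0.1 -0.5]
```

```bash
python3 -m crank '[[1,0.0015,0.0008,0,0,0,0],[1,0.0015,0.0008,0.006,0,0,0],[1,0.0015,0.0008,0.012,0,0,0],[1,0.0015,0.0008,0.018,0,0,0],[1,0.0015,0.0008,0.024,0,0,0],[1,0.0015,0.0008,0.028,0,0,0],[1,0.0015,0.0008,0.028,0,0,0]]'; python3 go.py 439.4 74.4 82 1.2306;  python3 - <<'E'
from h import *
import m3
im,d=env.get_image("side");m3.off(d,im,58)
cv2.imwrite("pics/s3.png",cv2.resize(im[170:270,220:320,::-1],(600,600),interpolation=cv2.INTER_CUBIC))
E
```

```text
time_s: 11.78
eef_pos: [439.0, 74.6, 89.7]
tcp_rot: [0.986, -0.169, -0.001, -0.0]
contact_force: [0.2, -0.2, -0.6]
width: 39.9
finger_force: 45.0
row [ 0.0008  0.0001  0.0153 -0.      0.001  -0.0001] now [439.   74.6  89.7] q6 1.83 F [ 0.2 -0.2 -0.6]
cover front face 106 x 3/50/97 % [-15.3   3.2  21.7] y [-41.  -36.4 -32.6] z [61.5 81.4]
cover plate 131 x 3/50/97 % [-14.9   3.8  21.9] y [-40.9 -20.3  33.7] z [82.8 89.3]
fixed housing front 127 x 3/50/97 % [-19.1   4.9  26.7] y [-53.6 -49.  -44.7] z [15.8 35.3]
housing top 143 x 3/50/97 % [-20.4   3.2  27.9] y [-51.5 -33.1  37.2] z [37.9 43.4]
head front 75 x 3/50/97 % [-12.6   4.7  21.1] y [-38.2 -33.5 -24.5] z [45.5 65.2]
head top 45 x 3/50/97 % [-15.7   3.2  21.7] y [-41.  -36.4 -32.5] z [64.7 71.5]
```

View pics/s3.png

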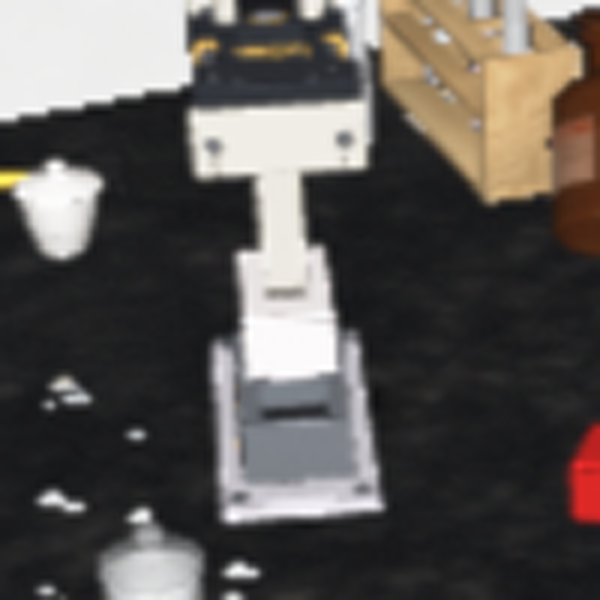

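The crop shows the cover at (290,320) seated over the head with no side force. Pressing now.

```bash
python3 -m crank '[[1,0,0,0.006,0,0,0],[1,0,0,0.01,0,0,0],[1,0,0,0.013,0,0,0],[1,0,0,0.016,0,0,0],[1,0,0,0.018,0,0,0],[1,0,0,0.018,0,0,0]]' 55; python3 go.py 439.4 74.4 75 1.2306
```

```text
time_s: 12.58
eef_pos: [439.4, 74.5, 80.6]
tcp_rot: [0.986, -0.169, -0.0, -0.0]
contact_force: [2.7, -0.4, -4.8]
width: 39.4
finger_force: 55.0
row [-0.      0.0001  0.0111 -0.0002  0.0004 -0.0002] now [439.4  74.5  80.6] q6 1.83 F [ 2.7 -0.4 -4.8]
```

```bash
python3 -m crank '[[1,0,0,0.004,0,0,0],[1,0,0,0.007,0,0,0],[1,0,0,0.010,0,0,0],[1,0,0,0.012,0,0,0],[1,0,0,0.012,0,0,0],[1,0,0,0.012,0,0,0]]'; python3 go.py 439.4 74.4 75 1.2306
```

```text
time_s: 13.32
eef_pos: [438.6, 74.7, 75.2]
tcp_rot: [0.986, -0.169, -0.001, -0.0]
contact_force: [-3.0, 1.0, 7.2]
width: 39.6
finger_force: 55.0
row [ 0.0017  0.0001  0.0004 -0.      0.0013 -0.    ] now [438.6  74.7  75.2] q6 1.83 F [-3.   1.   7.2]
```

```bash
python3 -m crank '[[1,0,0,0.003,0,0,0],[1,0,0,0.005,0,0,0],[1,0,0,0.005,0,0,0],[1,0,0,0.005,0,0,0],[1,0,0,0.005,0,0,0]]'; python3 go.py 439.4 74.4 75 1.2306;  python3 - <<'E'
from h import *
import m3
im,d=env.get_image("side");m3.off(d,im,43.5)
cv2.imwrite("pics/s4.png",cv2.resize(im[170:270,220:320,::-1],(600,600),interpolation=cv2.INTER_CUBIC))
E
```

```text
time_s: 13.95
eef_pos: [438.7, 74.7, 74.4]
tcp_rot: [0.986, -0.169, -0.001, -0.0]
contact_force: [-8.8, 1.4, 25.5]
width: 39.6
finger_force: 55.0
row [ 0.0015  0.0002 -0.0011 -0.0001  0.0007  0.0001] now [438.7  74.7  74.4] q6 1.83 F [-8.8  1.4 25.5]
cover front face 104 x 3/50/97 % [-15.9   2.5  21. ] y [-41.6 -37.2 -31.9] z [47.4 66.7]
cover plate 127 x 3/50/97 % [-15.6   3.   21.6] y [-40.8 -20.2  32.8] z [68.4 74.3]
fixed housing front 128 x 3/50/97 % [-19.1   5.   26.7] y [-55.4 -50.  -43.9] z [15.3 35.3]
housing top 120 x 3/50/97 % [-20.4   3.6  27.9] y [-53.  -36.5  44.9] z [38.3 43.3]
head front 92 x 3/50/97 % [-14.8   4.7  21. ] y [-39.7 -36.7 -31.8] z [45.1 65.3]
head top 89 x 3/50/97 % [-15.4   1.3  21.8] y [-41.4 -31.2  28.9] z [64.6 71.9]
```

View pics/s4.png

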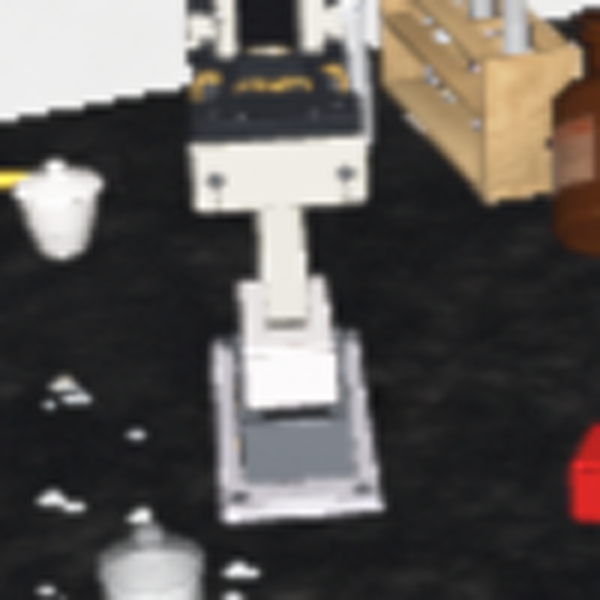

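The crop shows the cover fully down over the head at (290,350), square to it. It is about 43 mm above the worktop, against the head stop, with about 25 N of push.

```bash
python3 -c "
from plant import env
print(env.hand_in())"
```

```text
the job is handed in; nothing more can be done
None
```

I handed in the job at about 14 s with the module pushed against its hard stop and the cover snapped down onto the head stop, fingers still pressing at about 25 N; no verdict was returned.

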